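# Load one slice and set the toaster's two browning sliders

### The arm

A 7-joint arm with a two-finger parallel gripper is mounted at the origin on a cart in front of the work surface, level with it; the furniture and walls round the work are solid. World frame = base frame: x ahead of the robot, y to its left, z up, the work surface at z = 0. Lengths are in m, angles in rad, forces in N, time in s.
With the tool pointing down it reaches from about 0.4 to 0.875 m from the base axis. Payload 4.4 kg.
Tool frame: the origin (TCP) lies at the very end of the fingers, on their centre line; the grasp point (between the pads) lies robot.tcp_to_grasp behind it (robot.tcp_to_grasp is the distance from the TCP to the grasp point, in m); z points along the fingers, y is the line along which they close (so a half turn about z gives the same grasp; the last joint's range is limited). The gripper opens to 85 mm and grips with 20 to 120 N. Pads are 22 mm wide; open, the fingers measure 114 mm over their backs; the gripper's body (76 mm by 85 mm) begins 54 mm behind the grasp point. The pads swing forward as they close: fully open they stand 13 mm farther back than shut.
Start: joints at [1.096, 0.628, 0.038, 1.517, -0.027, 0.996, -0.02], TCP at [0.258, -0.596, 0.231] pointing down, gripper open.
Joint ranges: [-3.06, 3.06], [-0.37, 2.12], [-1.25, 1.32], [0.18, 2.47], [-1.1, 4.24], [0.23, 1.98], [-2.94, 2.94]. Speed limits (rad/s): [2.57, 2.57, 3.14, 3.14, 3.14, 3.14, 3.14].

### API

Orientations are given as a 3x3 rotation matrix whose columns are the frame's x, y, z axes.
In Python, from station import robot gives the robot as it stands.
- The arm moves only by the shell command python3 -m inch 'ROWS' [FORCE]. ROWS is JSON, a list of rows, each an object with "linear": the shift along the tool's x, y, z in cm, a list of three; "turn": the turn, a rotation vector about the tool's x, y, z in rad, a list of three; "claw": the finger opening in cm, from 0 to 8.54. A call has 1 to 8 rows; each row shifts and turns the commanded pose from where the row before left it, along the tool's axes as they then stand; what a row does not reach is not made up. A row lasts 1/10 s, in which the tool goes at most 50 mm and 8.59 degrees, less where a joint would pass 70% of its speed; a pose out of reach is approached as far as the arm can. A call with a gripper value outside its range is refused whole. The fingers move at their own pace and stop on an object; FORCE is the grip in N (left out, the last holds). Time passes only in rows, so rows that do not move let the fingers close. It gives the time, the measured TCP pose, the force, the opening and the grip force at its end, in the units of the state.
- robot.get_state(): the state, without advancing time (a new reading comes with each control period).
- robot.snapshot(name): name is "scene" or "top" or "wrist"; returns a dict with "image" (480x640x3 uint8, blue, green, red), "K" (3x3 intrinsics, pixels), "position" and "rotation" of the camera in the world. Camera axes: x right, y up, looking along -z (the intrinsics and any distortion apply to the point x, -y, -z); pixel columns grow to the right and rows downward; lengths in m; the calibration is good to about 2 mm. The wrist camera is an equidistant fisheye: a pixel r from the principal point sees the ray r / f radians off the axis. A picture is of the moment at which its call begins. There is no depth.
- robot.job_done(): hands the job in; it is judged then, once.
The state is a dict: "time": time; "qpos": joint angles; "qd": joint speeds; "joint_efforts": joint torques, N m; "eef_pos": TCP position; "eef_rot": TCP orientation; "ft_force": force on the tool from outside, world axes, zero at the start; "wrist_torque": the same for the moment, N m; "finger_gap": finger opening in m; "finger_force": force on a finger pad.
Only numpy, scipy, OpenCV 4.12 (cv2) and the standard library are available. Lean on these libraries where they do the work, as an engineer would, in place of code of your own. Each camera call takes 0.05 s, during which the arm holds its last target. There are 200 camera calls.

### The job

Make the toaster ready for a single slice: take the slice of toast out of its leaning holder and stand it in the slot farther from the control panel, right down on the slot's floor. Line up the middle of the upper slider's grip (it serves that slot) with the reminder tab beside its track, and push the lower slider fully home to off, at the end away from the robot. Leave the tab and the other things on the worktop as they stand.

Things in the scene. Friction and masses are not known exactly. Their poses are not given: they have to be found in the camera images.
- toaster: Grey two-slot toaster, fixed, 198 mm deep (x -100 to 98), 180 long (y), 125 high. Origin: on the worktop; z up; -x is the side of its control panel, which faces the robot's left (yaw -90 degrees, within 0.15 rad); y along it, pointing away from the robot. Flat top at z = 125 from x = -22 to 98 with two slots along y. A fixed carriage lever juts 20 mm from the end near the robot; not used.
- slot_rear (a point): Centre of the mouth of the slot farther from the panel, level with the toaster's top (toaster x 58, y 0, z 125 mm). The slot runs along y, 112 mm long, 20 mm wide (x), 65 mm deep: its floor is at toaster z = 60. Over the top 12 mm the mouth flares to 34 mm wide.
- slot_front (a point): Centre of the mouth of the slot next to the panel (toaster x 8, y 0, z 125 mm); same size as the other. It stays empty.
- panel_edge (a point): Middle of the lower edge of the control panel (toaster x -100, y 0, z 45 mm). From here the flat panel rises at 35 degrees for 95 mm to x -22, z 99.5; its outward normal in the toaster's frame is (-0.574, 0, 0.819). On it two tracks run along y: the lower one 22 mm up the slope (for the slot next to the panel), the upper one 68 mm up (for the farther slot).
- slice: Rigid slice of toasted bread: 14 mm thick (own x), 94 wide (own y; 88 low down), 115 tall (own z), 55 to 115 g. Origin: centre of its bottom face; z runs up through the slice to its top. It starts loose in the holder, its top leaning 32 degrees from vertical toward the holder's -x side (to the robot's left).
- holder: Toast holder, fixed: wooden foot 125 x 106 x 8 mm, two steel plates along the leaning slice, one under its lower (-x) face up to 62 mm from the slice's bottom, one behind up to 42 mm; above them the slice is free. Origin under the foot; yaw -90 degrees within 0.35 rad; the slice's bottom is at x 20, z 20 mm. It stands left or right of the toaster.
- fader_rear (a joint): Upper slider of the panel, browning for the slot farther from the panel, in m: 0 = off, at the end of its track away from the robot (+y of the toaster, the thick tick); grows as the grip slides toward the robot, to 0.08 at the other end. Needs about 2 N and stays where it is left.
- fader_rear_top (a point): Centre of the outer end of the upper slider's grip, a black block 16 mm along the track, 22 across it (up the slope), 34 tall; this point is 35.5 mm off the panel along its normal. Axes: y along the track toward its off end, x up the slope, z out of the panel. At joint value q it lies at toaster y = 0.03 - q.
- fader_front (a joint): Lower slider of the panel, browning for the slot next to the panel, in m: 0 = off, at the end of its track away from the robot (+y of the toaster, the thick tick), growing to 0.08 at the near end. Needs about 2 N and stays where it is left.
- fader_front_top (a point): The same point on the lower slider's grip, which has the same size and axes.
- tab_point (a point): Top of the reminder tab, a flat dark steel pointer (12 mm wide, 4 high) on the panel just above the upper track, 88.5 mm up the slope; it shows the browning wanted. It sits stiffly somewhere in the middle or in the half of the track near the robot. Axes: y along the track toward its off end, x up the slope.
- salt_shaker: Glass salt shaker, 44 x 44 x 90 mm, origin under it; stands left of the toaster's far end. Bystander.
- spice_0: Spice jar with a red cap, 45 x 45 x 106 mm, origin under it; stands right of the toaster's far end. Bystander.
- bowl_small: White bowl, 130 mm across, 64 mm high, origin under it; stands on the other side of the toaster from the holder. Bystander.
- jam_jar: Jam jar, 65 x 65 x 90 mm, behind the toaster. Bystander.
- pepper_mill: Dark wooden pepper mill, 58 x 58 x 170 mm, behind the toaster on the left. Bystander.
- lemon: Lemon, 82 x 58 x 57 mm, behind on the right. Bystander.
- mug_b: Cream mug, 93 x 124 x 95 mm, at the back under the microwave's black wire stand, whose two front posts (290 mm high) stand at world x 0.64, y 0.04 and -0.42 m. Above, a wall cabinet reaches forward to x 0.64 m, its underside at z 0.58 m: keep wrist and forearm clear of both. Bystander.

How it is judged:
At the end, for the whole second after the job is handed in: The slice rests upright (within 0.15 rad) on the floor of the slot farther from the panel (bottom within 6 mm of the floor, 8 mm of the slot's centre line, 20 mm of its middle); the upper grip is within 5 mm of the tab along the track; the lower slider is within 5 mm of its off end (x of slice in the frame of toaster between 0.05 and 0.066 m and y of slice in the frame of toaster between -0.02 and 0.02 m and z of slice in the frame of toaster between 0.05 and 0.066 m and angle between slice's own z axis and vertical below 0.15 rad and linear speed of slice below 0.02 m/s and y of fader_rear_top in the frame of tab_point between -0.005 and 0.005 m and value of joint fader_front below 0.005 m); the robot touches nothing.
It fails at once if a bystander was shifted by more than 30 mm or tipped over (distance of any of bowl_small, salt_shaker, spice_0, jam_jar, pepper_mill, lemon, mug_b from where it was at the start of the episode above 0.03 m or angle between any of bowl_small, salt_shaker, spice_0, jam_jar, pepper_mill, mug_b's own z axis and vertical above 0.5 rad).
It fails at once if the reminder tab was shifted by more than 3 mm (distance of tab_point from where it was at the start of the episode above 0.003 m).
It also fails if it takes over 62 s, if anything falls off the work surface, if the arm or the gripper's body presses on something with over 40 N, if the wrist force passes 120 N, or if a joint passes its speed limit or range.

## Working session

There is one attempt and no reset: what is moved stays moved. The work goes in short steps, Python scripts to look and compute and a shell command to move; the robot and the scene stay as the last step left them, time stands still between calls to the robot, and variables do not carry over. Pictures are saved under pics/ and viewed, at most 10 in all, crops included, and the job is handed in when it is done.

```bash
ls; mkdir -p pics; python3 - <<'E'
from station import robot
import cv2,numpy as np
np.set_printoptions(precision=4,suppress=True)
for n in("scene","top"):
    s=robot.snapshot(n);cv2.imwrite(f"pics/{n}0.png",s["image"]);print(n,s["K"],s["position"],s["rotation"],[k for k in s])
    np.savez(n+"0.npz",**{k:s[k] for k in("image","K","position","rotation")})
print(robot.tcp_to_grasp);s=robot.get_state();print(s["eef_pos"],s["eef_rot"],s["time"])
E
```

```text
pics
scene [[434.6666   0.     321.3133]
 [  0.     434.6666 237.1648]
 [  0.       0.       1.    ]] [0.1974 0.4097 0.7567] [[-0.7373  0.4893 -0.4657]
 [-0.6755 -0.5251  0.5177]
 [ 0.0088  0.6963  0.7177]] ['image', 'K', 'position', 'rotation']
top [[502.6997   0.     328.6364]
 [  0.     502.6997 243.9072]
 [  0.       0.       1.    ]] [ 0.4403 -0.0529  1.3183] [[ 0.0193  0.9877 -0.155 ]
 [-0.9995  0.0227  0.0203]
 [ 0.0236  0.1545  0.9877]] ['image', 'K', 'position', 'rotation']
0.0187
[ 0.2582 -0.5959  0.2305] [[ 0.9176  0.3975 -0.0007]
 [ 0.3975 -0.9176  0.0016]
 [ 0.     -0.0017 -1.    ]] 0.1
```

View pics/scene0.png

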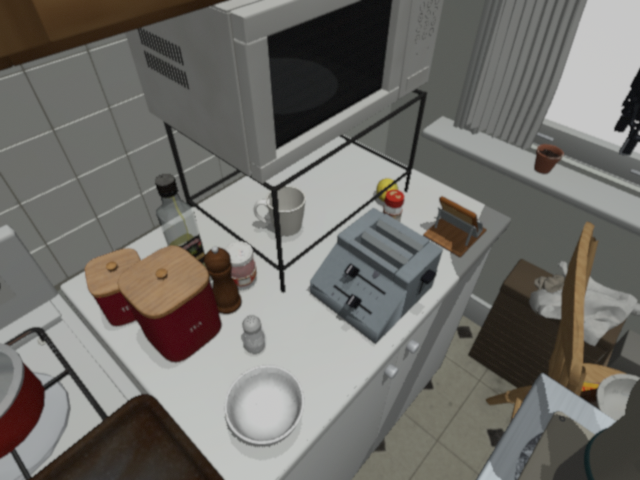

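View pics/top0.png

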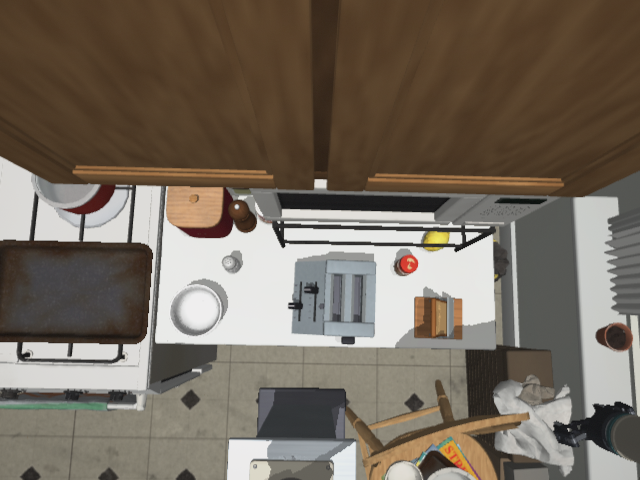

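The scene picture shows the toaster at (375,270) and the holder at (455,230). In the top picture they are at (335,298) and (438,317). I need enlarged crops.

```bash
python3 - <<'E'
import cv2,numpy as np
S=np.load("scene0.npz")["image"];T=np.load("top0.npz")["image"]
def c(I,x,y,w,h,f):return cv2.resize(I[y:y+h,x:x+w],None,fx=f,fy=f,interpolation=cv2.INTER_CUBIC)
a=c(T,285,252,100,100,4);b=c(S,305,205,140,140,400/140);
d=c(T,405,285,70,35*2-10,200/60);e=c(S,415,185,80,72,200/72)
o=np.zeros((600,800,3),np.uint8);o[:400,:400]=a;o[:400,400:800]=b[:400,:400];o[400:,:d.shape[1]]=d[:200];o[400:,400:400+e.shape[1]]=e[:200]
cv2.imwrite("pics/m.png",o)
E
```

```text
(no output)
```

View pics/m.png

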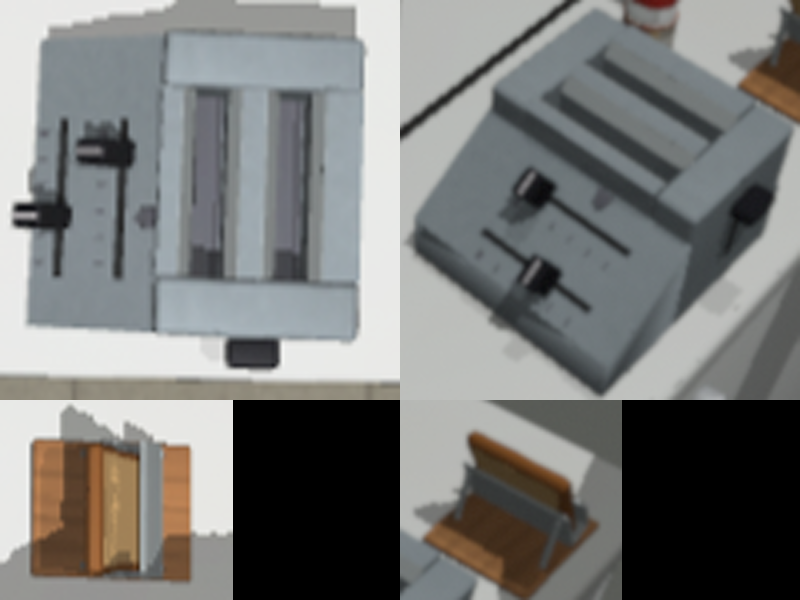

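The crops show the upper grip's end at (93,151) in the top crop, the lower grip's end at (25,214), and the tab at (148,216). The scene crop has the tab at (602,199). The slice leans left in its holder. Next I fit the poses.

```bash
cat > h.py <<'E'
import numpy as np
from scipy.optimize import least_squares
np.set_printoptions(precision=4,suppress=True)
def proj(c,P):
    p=(np.atleast_2d(P)-c["position"])@c["rotation"]; p=p*[1,-1,-1]
    u=p[:,:2]/p[:,2:]; K=c["K"]; return u*[K[0,0],K[1,1]]+K[:2,2]
def ray(c,uv):
    K=c["K"];d=np.array([(uv[0]-K[0,2])/K[0,0],-(uv[1]-K[1,2])/K[1,1],-1]);return c["rotation"]@d
def Rz(a):return np.array([[np.cos(a),-np.sin(a),0],[np.sin(a),np.cos(a),0],[0,0,1]])
def W(pose,P):return np.atleast_2d(P)@Rz(pose[2]).T+[pose[0],pose[1],0]
def fit(obs,x0,loss="linear"):  # obs: (cam, pts mm, pix)
    f=lambda p:np.concatenate([(proj(c,W(p,np.array(P)/1e3))-np.array(U)).ravel() for c,P,U in obs])
    r=least_squares(f,x0,x_scale=[.01,.01,.02]);return r.x,r.fun
S=dict(np.load("scene0.npz"));T=dict(np.load("top0.npz"))
n=np.array([-.574,0,.819]);s=np.array([.819,0,.574]);E0=np.array([-100,0,45.])
def panel(u,y,h):return E0+s*u+n*h+[0,y,0]
E
cat > m.py <<'E'
from h import *
def tc(x,y):return [285+(x+.5)/4-.5,252+(y+.5)/4-.5]
def sc(x,y):f=400/140;return [305+(x-400+.5)/f-.5,205+(y+.5)/f-.5]
def hd(x,y):f=10/3;return [405+(x+.5)/f-.5,285+(y-400+.5)/f-.5]
def hs(x,y):f=200/72;return [415+(x-400+.5)/f-.5,185+(y-400+.5)/f-.5]
top=[[-22,90,125],[98,90,125],[98,-90,125],[-22,-90,125]]
oT=(T,top,[tc(165,33),tc(363,37),tc(357,340),tc(157,332)])
oS=(S,top,[sc(494,88),sc(588,10),sc(789,128),sc(690,225)])
for o in([oT],[oS],[oT,oS]):
    p,r=fit(o,[.55,-.1,-1.57]);print("toaster",p,r)
ft=[[-62.5,53,8],[62.5,53,8],[62.5,-53,8],[-62.5,-53,8]]
a=(T,ft,[hd(33,440),hd(190,446),hd(189,580),hd(32,575)])
ph,r=fit([a],[.5,-.35,-1.57]);print("holder",ph,r)
print("holder pts top->", W(ph,np.array([[20,0,20],[-41,0,117.5]])/1e3))
st=np.array([[-41-6,47,121],[-41-6,-47,121],[-41-6,0,114]])/1e3
print("slice top px T",proj(T,W(ph,st)),"S",proj(S,W(ph,st)), "seen S",hs(468,433),hs(572,487))
def onpanel(c,uv,h): # ray ∩ plane
    R=Rz(p[2]);o=R.T@(c["position"]-[p[0],p[1],0])*1e3;d=R.T@ray(c,uv);return o+d*((E0+n*h-o)@n)/(d@n)
for nm,c,uv,h in(("tab",T,tc(147,216),4),("tab",S,sc(602,199),4),("rear",T,tc(92,151),35.5),("front",T,tc(28,214),35.5),("rear",S,sc(533,187),35.5),("front",S,sc(541,274),35.5)):
    q=onpanel(c,uv,h);print(nm,q,"up",(q-E0-n*h)@s)
np.savez("pose.npz",t=p,h=ph)
E
python3 m.py
```

```text
toaster [ 0.5007 -0.0919 -1.5812] [-0.2663 -0.8952  0.2815 -0.2729  0.6168  0.3081 -0.6239  0.7929]
toaster [ 0.501  -0.0882 -1.588 ] [-3.2602 -0.101   0.9695 -1.1932  1.6319 -0.1459  0.6186  0.576 ]
toaster [ 0.5011 -0.0902 -1.5848] [-0.8398 -1.1104 -0.296  -0.3043 -0.2577  0.2684 -1.4952  0.5605 -2.733
 -0.5461  1.2923 -1.6629  2.0532 -0.8664  1.3007 -0.1466]
holder [ 0.4591 -0.367  -1.5886] [-0.3692 -0.4983  0.2062 -0.4571  0.674   0.6069 -0.5078  0.3121]
holder pts top-> [[ 0.4588 -0.387   0.02  ]
 [ 0.4599 -0.326   0.1175]]
slice top px T [[429.7145 296.4672]
 [429.4809 336.5216]
 [428.9465 316.4074]] S [[436.6233 196.1039]
 [473.8594 215.954 ]
 [454.0814 208.1651]] seen S [439.16, 196.56] [476.6, 216.0]
tab [-26.5952 -20.7496 101.3312] up 92.45264082868816
tab [-28.4282 -23.1045 100.0466] up 90.21407754846491
rear [-60.8662  16.1253 115.7829] up 72.67998663419354
front [-98.6311 -21.6083  89.3152] up 26.55809458924006
rear [-62.6399  10.5545 114.5398] up 70.51382934791923
front [-98.4699 -28.9339  89.4282] up 26.75488702571657
```

```bash
cat > go.py <<'E'
from h import *
from station import robot
from scipy.spatial.transform import Rotation as Ro
P=np.load("pose.npz")
def Rh(): # leaning grasp
    H=Rz(P["h"][2]);c,s_=np.cos(np.radians(32)),np.sin(np.radians(32))
    y=H@[c,0,s_];z=H@[s_,0,-c];return np.c_[np.cross(y,z),y,z]
def Rdown(xdir): # vertical, tool x along toaster-frame xdir
    x=Rz(P["t"][2])@np.array(xdir,float);z=np.array([0,0,-1.]);return np.c_[x,np.cross(z,x),z]
def plan(pos=None,R=None):
    "turn first (rotvec, tool), then shift in cm along the turned tool axes"
    s=robot.get_state();R0=np.array(s["eef_rot"]);p0=np.array(s["eef_pos"])
    R1=R0
    if R is not None: v=Ro.from_matrix(R0.T@R).as_rotvec();print("turn",v,"deg",np.degrees(np.linalg.norm(v)));R1=R
    if pos is not None: d=np.array(pos)-p0;print("shift cm turned",R1.T@d*100,"| unturned",R0.T@d*100)
E
python3 - <<'E'
from go import *
plan([.46,-.28,.35],Rh())
E
```

```text
turn [-0.5516 -0.1188  0.4155] deg 40.14823235441301
shift cm turned [ 19.6143 -20.7571 -27.0633] | unturned [ 31.074  -20.9863 -11.9156]
```

```bash
python3 -m inch '[{"linear":[3.9,-2.6,-1.5],"turn":[0,0,0],"claw":6},{"linear":[3.9,-2.6,-1.5],"turn":[0,0,0],"claw":6},{"linear":[3.9,-2.6,-1.5],"turn":[0,0,0],"claw":6},{"linear":[3.9,-2.6,-1.5],"turn":[0,0,0],"claw":6},{"linear":[3.9,-2.6,-1.5],"turn":[0,0,0],"claw":6},{"linear":[3.9,-2.6,-1.5],"turn":[0,0,0],"claw":6},{"linear":[3.9,-2.6,-1.5],"turn":[0,0,0],"claw":6},{"linear":[3.8,-2.6,-1.5],"turn":[0,0,0],"claw":6}]'
python3 -m inch '[{"linear":[0,0,0],"turn":[-0.092,-0.0198,0.069],"claw":6},{"linear":[0,0,0],"turn":[-0.092,-0.0198,0.069],"claw":6},{"linear":[0,0,0],"turn":[-0.092,-0.0198,0.069],"claw":6},{"linear":[0,0,0],"turn":[-0.092,-0.0198,0.069],"claw":6},{"linear":[0,0,0],"turn":[-0.092,-0.0198,0.069],"claw":6},{"linear":[0,0,0],"turn":[-0.092,-0.0198,0.069],"claw":6},{"linear":[0,0,0],"turn":[0,0,0],"claw":6},{"linear":[0,0,0],"turn":[0,0,0],"claw":6}]'
python3 - <<'E'
from go import *
import cv2
plan([.46,-.289,.167],Rh())
s=robot.snapshot("wrist");cv2.imwrite("pics/w1.png",s["image"]);print(s["K"],s["position"],s["rotation"])
np.savez("wrist1.npz",**{k:s[k] for k in("image","K","position","rotation")})
E
```

```text
time: 0.9
eef_pos: [0.4617, -0.28, 0.3517]
eef_rot: [[0.918, 0.398, -0.0], [0.398, -0.918, 0.0], [-0.0, -0.0, -1.0]]
ft_force: [1.1, -0.9, -0.5]
finger_gap: 0.0604
finger_force: 0.0
time: 1.7
eef_pos: [0.4612, -0.2815, 0.351]
eef_rot: [[1.0, -0.01, -0.009], [-0.013, -0.848, -0.53], [-0.002, 0.53, -0.848]]
ft_force: [0.0, -0.4, 0.0]
finger_gap: 0.0599
finger_force: 0.0
turn [ 0.0003 -0.0009  0.0048] deg 0.27972688915373
shift cm turned [-0.1058 -9.1127 16.0027] | unturned [-0.0762 -9.1177 16.    ]
[[371.6483   0.     322.1968]
 [  0.     371.6483 237.8914]
 [  0.       0.       1.    ]] [ 0.5466 -0.2078  0.4719] [[-0.011   0.9424  0.3343]
 [-0.8482 -0.1859  0.496 ]
 [ 0.5296 -0.2781  0.8014]]
```

View pics/w1.png

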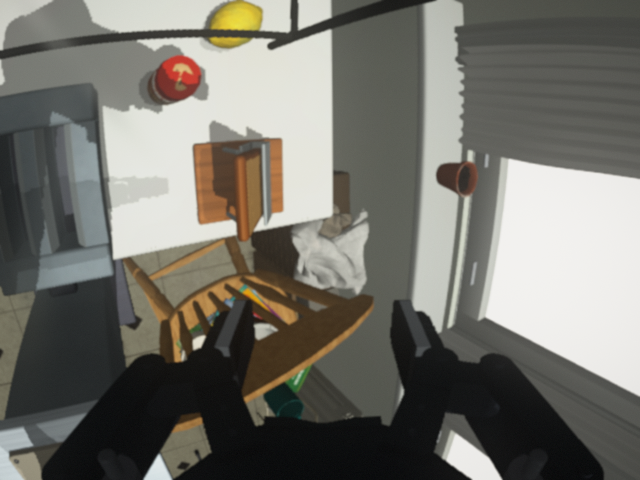

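The wrist view shows the holder's foot with corners at (194,143), (283,138), (284,216) and (200,224). The slice's top edge runs from about (240,152) to (243,240). I'll check these against the fit.

```bash
cat >> h.py <<'E'
def projw(c,P):
    p=(np.atleast_2d(P)-c["position"])@c["rotation"]; p=p*[1,-1,-1]
    r=np.linalg.norm(p[:,:2],axis=1);t=np.arctan2(r,p[:,2]);return p[:,:2]/r[:,None]*t[:,None]*c["K"][0,0]+c["K"][:2,2]
def rayw(c,uv):
    m=np.array(uv)-c["K"][:2,2];r=np.linalg.norm(m);t=r/c["K"][0,0];m=m/r*np.sin(t);return c["rotation"]@[m[0],-m[1],-np.cos(t)]
def wp(c,uv,z):d=rayw(c,uv);return c["position"]+d*(z-c["position"][2])/d[2]
E
python3 - <<'E'
from h import *
import cv2
w=dict(np.load("wrist1.npz"));ph=np.load("pose.npz")["h"]
ft=np.array([[-62.5,53,8],[62.5,53,8],[62.5,-53,8],[-62.5,-53,8]])/1e3
print(projw(w,W(ph,ft)))
f=lambda p:(projw(w,W(p,ft))-[[194,143],[283,138],[284,216],[200,224]]).ravel()
r=least_squares(f,ph);print(r.x,r.fun)
c,s_=np.cos(np.radians(32)),np.sin(np.radians(32))
sl=lambda x,y,z:[20+x*c-z*s_,y,20+x*s_+z*c]
P=np.array([sl(-7,47,115),sl(7,47,115),sl(7,-47,115),sl(-7,-47,115)])/1e3
print(projw(w,W(ph,P)))
cv2.imwrite("pics/w1c.png",cv2.resize(w["image"][125:255,180:300],None,fx=4.5,fy=4.5,interpolation=cv2.INTER_CUBIC))
E
```

```text
[[191.0781 144.527 ]
 [280.9511 137.8947]
 [282.4308 212.3011]
 [197.2186 226.0331]]
[ 0.4586 -0.3703 -1.6131] [ 0.6111  0.3277  0.9805  1.1658 -0.2828 -2.5772 -1.3773  0.9671]
[[228.7059 154.4   ]
 [242.2907 153.9735]
 [246.8182 243.2973]
 [234.0114 243.2176]]
```

View pics/w1c.png

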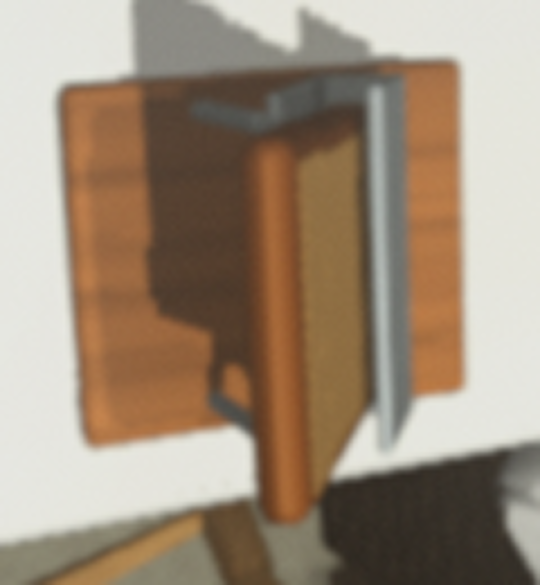

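The crop puts the slice's top edge about 4 px (4 mm) further right than predicted, which agrees with the wrist foot fit. I'll adopt that fit and approach.

```bash
python3 - <<'E'
from h import *
p=np.load("pose.npz");t=p["t"]
np.savez("pose.npz",t=[.501,-.0908,-1.584],h=[.459,-.3703,-1.608])
E
python3 - <<'E'
from go import *
R=Rh();c,s_=np.cos(np.radians(32)),np.sin(np.radians(32))
g=W(P["h"],np.array([20-73*s_,0,20+73*c])/1e3)[0];print(g)
plan(g,R)
E
```

```text
[ 0.4597 -0.3516  0.0819]
turn [ 0.0008 -0.0109  0.0184] deg 1.223432743562687
shift cm turned [ 0.1447 -8.4331 26.5213] | unturned [ 0.0118 -8.4517 26.5158]
```

```bash
python3 -m inch '[{"linear":[0,-2.1,0],"turn":[0,-0.011,0.018],"claw":6},{"linear":[0,-2.1,0],"turn":[0,0,0],"claw":6},{"linear":[0,-2.1,2],"turn":[0,0,0],"claw":6},{"linear":[0.1,-2.1,4],"turn":[0,0,0],"claw":6},{"linear":[0,0,4],"turn":[0,0,0],"claw":6},{"linear":[0,0,4],"turn":[0,0,0],"claw":6},{"linear":[0,0,0],"turn":[0,0,0],"claw":6}]'
python3 - <<'E'
from go import *
import cv2
plan([0.4597,-0.3516,0.0819],Rh())
s=robot.snapshot("wrist");cv2.imwrite("pics/w2.png",s["image"])
E
```

```text
time: 2.45
eef_pos: [0.4576, -0.2892, 0.1854]
eef_rot: [[0.999, -0.034, -0.029], [-0.044, -0.846, -0.532], [-0.007, 0.532, -0.846]]
ft_force: [-1.3, -1.1, 0.0]
finger_gap: 0.0599
finger_force: 0.0
turn [ 0.0029  0.0097 -0.0023] deg 0.5946523632979668
shift cm turned [ 0.4383 -0.2066 12.0768] | unturned [ 0.5549 -0.2423 12.0713]
```

View pics/w2.png

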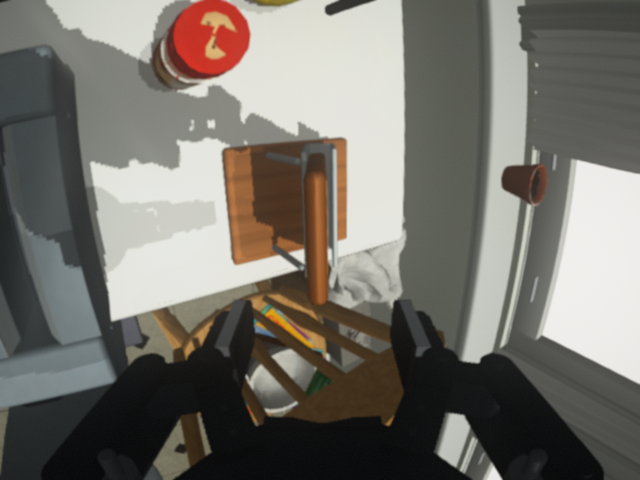

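The slice's top edge is at column ~316, between the fingertips at 250 and 392 (midpoint 321). So it is centred to within a few mm. Descend and close.

```bash
python3 -m inch '[{"linear":[0.3,-0.1,3],"turn":[0,0.01,0],"claw":6},{"linear":[0.2,-0.1,3],"turn":[0,0,0],"claw":6},{"linear":[0,0,3],"turn":[0,0,0],"claw":6},{"linear":[0,0,2],"turn":[0,0,0],"claw":6},{"linear":[0,0,1],"turn":[0,0,0],"claw":6},{"linear":[0,0,0],"turn":[0,0,0],"claw":4},{"linear":[0,0,0],"turn":[0,0,0],"claw":2.5}]' 40
python3 -m inch '[{"linear":[0,0,0],"turn":[0,0,0],"claw":0.5},{"linear":[0,0,0],"turn":[0,0,0],"claw":0.5},{"linear":[0,0,0],"turn":[0,0,0],"claw":0.5},{"linear":[0,0,0],"turn":[0,0,0],"claw":0.5},{"linear":[0,0,0],"turn":[0,0,0],"claw":0.5}]' 40
```

```text
time: 3.2
eef_pos: [0.4666, -0.3478, 0.0867]
eef_rot: [[0.999, -0.033, -0.007], [-0.032, -0.846, -0.532], [0.012, 0.532, -0.847]]
ft_force: [0.4, -0.4, -0.4]
finger_gap: 0.0315
finger_force: 0.0
time: 3.7
eef_pos: [0.4665, -0.3473, 0.0867]
eef_rot: [[0.999, -0.032, -0.007], [-0.031, -0.846, -0.532], [0.011, 0.532, -0.847]]
ft_force: [-0.4, 3.1, 7.4]
finger_gap: 0.0141
finger_force: 39.7
```

```bash
python3 -m inch '[{"linear":[0,0,-1],"turn":[0,0,0],"claw":0.5},{"linear":[0,0,-2],"turn":[0,0,0],"claw":0.5},{"linear":[0,0,-3],"turn":[0,0,0],"claw":0.5},{"linear":[0,0,-3],"turn":[0,0,0],"claw":0.5},{"linear":[0,0,-3],"turn":[0,0,0],"claw":0.5},{"linear":[0,0,-3],"turn":[0,0,0],"claw":0.5},{"linear":[0,0,-2],"turn":[0,0,0],"claw":0.5},{"linear":[0,0,0],"turn":[0,0,0],"claw":0.5}]' 50
python3 - <<'E'
from go import *
plan([.5,-.149,.28],Rdown([0,1,0]))
E
```

```text
time: 4.5
eef_pos: [0.4686, -0.2552, 0.2317]
eef_rot: [[0.999, -0.032, -0.003], [-0.029, -0.847, -0.53], [0.014, 0.53, -0.848]]
ft_force: [1.3, -0.9, -1.2]
finger_gap: 0.0134
finger_force: 48.9
turn [ 0.5587 -0.0095 -0.0196] deg 32.03680680207045
shift cm turned [  2.9973 -10.6592  -4.8275] | unturned [ 2.8949 -6.5415 -9.7332]
```

```bash
python3 -m inch '[{"linear":[0,0,-2],"turn":[0.08,-0.0015,-0.003],"claw":0.5},{"linear":[0,0,-1],"turn":[0.08,-0.0015,-0.003],"claw":0.5},{"linear":[0,0,0],"turn":[0.08,-0.0015,-0.003],"claw":0.5},{"linear":[0,0,0],"turn":[0.08,-0.0015,-0.003],"claw":0.5},{"linear":[0,0,0],"turn":[0.08,-0.0015,-0.003],"claw":0.5},{"linear":[0,0,0],"turn":[0.08,-0.0015,-0.003],"claw":0.5},{"linear":[0,0,0],"turn":[0.079,0,-0.002],"claw":0.5},{"linear":[0,0,0],"turn":[0,0,0],"claw":0.5}]' 50
python3 -m inch '[{"linear":[0,0,-1.5],"turn":[0,0,0],"claw":0.5},{"linear":[0,0,-0.8],"turn":[0,0,0],"claw":0.5},{"linear":[0.7,-2.2,0],"turn":[0,0,0],"claw":0.5},{"linear":[0.7,-2.2,0],"turn":[0,0,0],"claw":0.5},{"linear":[0.7,-2.2,0],"turn":[0,0,0],"claw":0.5},{"linear":[0.4,-1.2,0],"turn":[0,0,0],"claw":0.5},{"linear":[0,0,0],"turn":[0,0,0],"claw":0.5},{"linear":[0,0,0],"turn":[0,0,0],"claw":0.5}]' 50
python3 - <<'E'
from go import *
import cv2
plan([.5,-.149,.28],Rdown([0,1,0]));w=robot.snapshot("wrist");s=robot.snapshot("scene");t=robot.snapshot("top")
for n,c in(("w3",w),("s3",s),("t3",t)):np.savez(n+".npz",**{k:c[k] for k in("image","K","position","rotation")})
o=np.zeros((600,800,3),np.uint8);o[:480,:480]=w["image"][:,:480]
o[:300,480:]=cv2.resize(s["image"][140:290,300:460],(320,300));o[300:,480:]=cv2.resize(t["image"][240:390,280:440],(320,300))
cv2.imwrite("pics/m3.png",o)
E
```

```text
time: 5.3
eef_pos: [0.4655, -0.2456, 0.2543]
eef_rot: [[1.0, -0.023, -0.007], [-0.023, -1.0, -0.002], [-0.007, 0.002, -1.0]]
ft_force: [-1.0, -0.9, 0.1]
finger_gap: 0.0138
finger_force: 49.1
time: 6.1
eef_pos: [0.4932, -0.1649, 0.2778]
eef_rot: [[1.0, -0.016, -0.006], [-0.016, -1.0, -0.003], [-0.006, 0.003, -1.0]]
ft_force: [0.3, 0.3, -0.9]
finger_gap: 0.0136
finger_force: 49.1
turn [ 0.0028  0.0057 -0.0026] deg 0.3923152963695644
shift cm turned [ 0.659  -1.5999 -0.2152] | unturned [ 0.6536 -1.601  -0.2235]
```

View pics/m3.png

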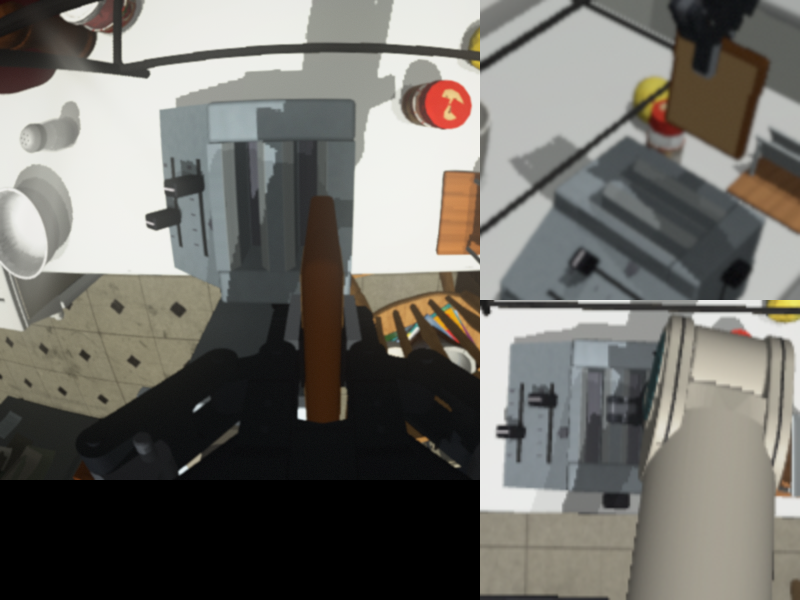

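The wrist view shows:
- The toaster top's far corners are at (208,101) and (355,99), and the near-left corner is at (221,302).
- The slice's far crust runs from its bottom at (322,197) to its top at (321,262), and it hangs straight.

Now I fit the toaster and the slice offset from this view.

```bash
python3 - <<'E'
from go import *
w=dict(np.load("w3.npz"));t=P["t"]
top=np.array([[-22,90,125],[98,90,125],[-22,-90,125]])/1e3;U=[[208,101],[355,99],[221,302]]
print(projw(w,W(t,top)))
r=least_squares(lambda p:(projw(w,W(p,top))-U).ravel(),t);print("wrist fit",r.x,r.fun)
s=robot.get_state();R=s["eef_rot"];p0=s["eef_pos"]
# slice in tool frame: origin at (a, b, L), tilt phi about tool x
for L in(.0786,.075,.082):
  q=np.array([[-.007+.044,0,L],[-.007+.047,0,L-.115]]) ;print(L,projw(w,p0+q@np.array(R).T))
def f(v):
  a,b,L,k,m=v; q=np.array([[a+.044,b,L],[a+.047,b+k*.115,L-.115]]);return (projw(w,p0+q@np.array(R).T)-[[322,197],[321,262]]).ravel()
r2=least_squares(lambda v:np.r_[f(v),(v[4])*100,(v[2]-.0786)*1e3],[-.007,0,.0786,0,0]);print("slice a,b,L,k",r2.x[:4],r2.fun)
for nm,tt in(("old",t),("wr",r.x)): print(nm,W(tt,[.058,0,.125]))
E
```

```text
[[200.9181 102.8395]
 [351.2226  97.7957]
 [218.3814 303.6333]]
wrist fit [ 0.5017 -0.0942 -1.5968] [-1.8061  0.1036  2.0356 -0.5046 -0.4702  0.6925]
0.0786 [[322.6184 192.9086]
 [322.9332 261.5198]]
0.075 [[322.6233 194.1661]
 [322.9518 266.1273]]
0.082 [[322.614  191.7563]
 [322.9166 257.4056]]
slice a,b,L,k [-0.008  -0.0004  0.0795 -0.002 ] [ 0.0048 -2.7326 -0.0028  1.4847  0.      0.8981]
old [[ 0.5002 -0.1488  0.125 ]]
wr [[ 0.5002 -0.1522  0.125 ]]
```

```bash
sed -i 's/^P=np.*/P={"t":np.array([.5012,-.0930,-1.590]),"h":np.array([.459,-.3703,-1.608])}/' go.py; python3 - <<'E'
from go import *
plan([.5082,-.151,.214],Rdown([0,1,0]))
E
```

```text
turn [0.0024 0.0056 0.0011] deg 0.3521175655658281
shift cm turned [ 1.4874 -1.4969  6.3844] | unturned [ 1.5245 -1.5104  6.3725]
```

```bash
python3 -m inch '[{"linear":[0.8,-0.8,0],"turn":[0.002,0.005,0.001],"claw":0.5},{"linear":[0.7,-0.7,0],"turn":[0,0,0],"claw":0.5},{"linear":[0,0,2],"turn":[0,0,0],"claw":0.5},{"linear":[0,0,2],"turn":[0,0,0],"claw":0.5},{"linear":[0,0,1.5],"turn":[0,0,0],"claw":0.5},{"linear":[0,0,0.9],"turn":[0,0,0],"claw":0.5},{"linear":[0,0,0],"turn":[0,0,0],"claw":0.5},{"linear":[0,0,0],"turn":[0,0,0],"claw":0.5}]' 50
python3 - <<'E'
from go import *
import cv2
plan([.5082,-.151,.214],Rdown([0,1,0]));w=robot.snapshot("wrist");s=robot.snapshot("scene")
for n,c in(("w4",w),("s4",s)):np.savez(n+".npz",**{k:c[k] for k in("image","K","position","rotation")})
o=np.zeros((600,800,3),np.uint8);o[:,:480]=cv2.resize(w["image"][80:380,160:400],(480,600),interpolation=cv2.INTER_CUBIC)
o[:400,480:]=cv2.resize(s["image"][190:320,320:424],(320,400),interpolation=cv2.INTER_CUBIC)
cv2.imwrite("pics/m4.png",o)
E
```

```text
time: 7.05
eef_pos: [0.5095, -0.1493, 0.2143]
eef_rot: [[1.0, -0.017, 0.001], [-0.017, -1.0, 0.001], [0.001, -0.001, -1.0]]
ft_force: [-0.2, -1.0, -0.7]
finger_gap: 0.0133
finger_force: 49.2
turn [-0.0006 -0.0007  0.0024] deg 0.1449606864799033
shift cm turned [-0.1226  0.1699  0.0271] | unturned [-0.123   0.1696  0.0269]
```

View pics/m4.png

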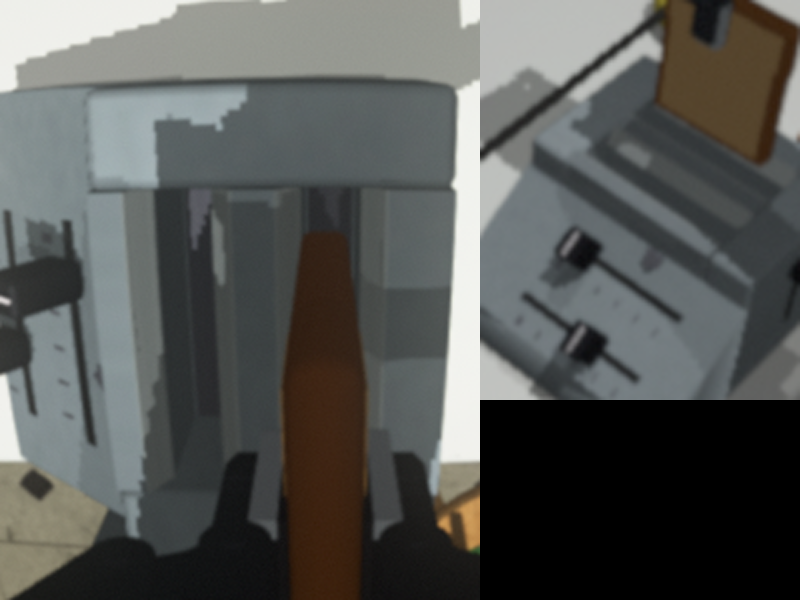

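The slot band runs over columns 303–358 (flare 278–384, centre 331), while the slice's bottom is centred at 325. That means about 2 mm along +tool y, which matches the plan. Insert.

```bash
python3 -m inch '[{"linear":[-0.1,0.19,0],"turn":[0,0,0.002],"claw":0.5},{"linear":[0,0,0.5],"turn":[0,0,0],"claw":0.5},{"linear":[0,0,0.8],"turn":[0,0,0],"claw":0.5},{"linear":[0,0,0.8],"turn":[0,0,0],"claw":0.5},{"linear":[0,0,0.6],"turn":[0,0,0],"claw":0.5},{"linear":[0,0,0],"turn":[0,0,0],"claw":0.5}]' 50
```

```text
time: 7.75
eef_pos: [0.507, -0.1511, 0.1856]
eef_rot: [[1.0, -0.019, -0.002], [-0.019, -1.0, 0.001], [-0.002, -0.001, -1.0]]
ft_force: [-0.8, -0.1, -1.2]
finger_gap: 0.0133
finger_force: 49.2
```

```bash
python3 -m inch '[{"linear":[0,0,0.8],"turn":[0,0,0],"claw":0.5},{"linear":[0,0,0.8],"turn":[0,0,0],"claw":0.5},{"linear":[0,0,0.8],"turn":[0,0,0],"claw":0.5},{"linear":[0,0,0.8],"turn":[0,0,0],"claw":0.5},{"linear":[0,0,0.6],"turn":[0,0,0],"claw":0.5},{"linear":[0,0,0],"turn":[0,0,0],"claw":0.5}]' 50
python3 -m inch '[{"linear":[0,0,0.3],"turn":[0,0,0],"claw":0.5},{"linear":[0,0,0.2],"turn":[0,0,0],"claw":0.5},{"linear":[0,0,0],"turn":[0,0,0],"claw":0.5}]' 50
```

```text
time: 8.35
eef_pos: [0.5071, -0.1512, 0.1478]
eef_rot: [[1.0, -0.019, -0.002], [-0.019, -1.0, 0.001], [-0.002, -0.001, -1.0]]
ft_force: [-0.2, 0.5, -0.4]
finger_gap: 0.0136
finger_force: 49.2
time: 8.65
eef_pos: [0.5077, -0.1513, 0.1438]
eef_rot: [[1.0, -0.019, -0.0], [-0.019, -1.0, 0.001], [-0.0, -0.001, -1.0]]
ft_force: [-0.6, 0.3, -0.6]
finger_gap: 0.0136
finger_force: 49.2
```

```bash
python3 -m inch '[{"linear":[0,0,0.3],"turn":[0,0,0],"claw":0.5},{"linear":[0,0,0],"turn":[0,0,0],"claw":0.5}]' 50;  python3 -m inch '[{"linear":[0,0,0.2],"turn":[0,0,0],"claw":0.5},{"linear":[0,0,0],"turn":[0,0,0],"claw":0.5}]' 50
```

```text
time: 8.85
eef_pos: [0.5077, -0.1513, 0.1407]
eef_rot: [[1.0, -0.019, -0.0], [-0.019, -1.0, 0.001], [-0.0, -0.001, -1.0]]
ft_force: [-1.1, 0.6, -0.6]
finger_gap: 0.0131
finger_force: 49.2
time: 9.05
eef_pos: [0.5079, -0.1514, 0.1389]
eef_rot: [[1.0, -0.019, 0.0], [-0.019, -1.0, 0.0], [0.0, -0.0, -1.0]]
ft_force: [-0.3, -0.3, -1.3]
finger_gap: 0.0133
finger_force: 49.3
```

```bash
python3 -m inch '[{"linear":[0,0,0.2],"turn":[0,0,0],"claw":0.5},{"linear":[0,0,0],"turn":[0,0,0],"claw":0.5}]' 50;  python3 -m inch '[{"linear":[0,0,0.2],"turn":[0,0,0],"claw":0.5},{"linear":[0,0,0],"turn":[0,0,0],"claw":0.5}]' 50
```

```text
time: 9.25
eef_pos: [0.5079, -0.1514, 0.1387]
eef_rot: [[1.0, -0.019, 0.001], [-0.019, -1.0, -0.0], [0.001, 0.0, -1.0]]
ft_force: [-3.8, 0.8, 15.6]
finger_gap: 0.0135
finger_force: 51.5
time: 9.45
eef_pos: [0.5079, -0.1514, 0.1387]
eef_rot: [[1.0, -0.019, 0.001], [-0.019, -1.0, -0.001], [0.001, 0.001, -1.0]]
ft_force: [-8.3, 3.0, 33.1]
finger_gap: 0.0134
finger_force: 53.9
```

On the floor (TCP 0.1387, so the slice's bottom is at about 0.060). Release and rise.

```bash
python3 -m inch '[{"linear":[0,0,-0.3],"turn":[0,0,0],"claw":0.5},{"linear":[0,0,0],"turn":[0,0,0],"claw":2.5},{"linear":[0,0,0],"turn":[0,0,0],"claw":4.5},{"linear":[0,0,0],"turn":[0,0,0],"claw":4.5},{"linear":[0,0,0],"turn":[0,0,0],"claw":4.5},{"linear":[0,0,-2],"turn":[0,0,0],"claw":4.5},{"linear":[0,0,-4],"turn":[0,0,0],"claw":4.5},{"linear":[0,0,-4],"turn":[0,0,0],"claw":4.5}]' 50
python3 -m inch '[{"linear":[0,0,-2],"turn":[0,0,0],"claw":4.5},{"linear":[0,-5,0],"turn":[0,0,0],"claw":4.5},{"linear":[0,-5,0],"turn":[0,0,0],"claw":4.5},{"linear":[0,-2,0],"turn":[0,0,0],"claw":4.5},{"linear":[0,0,0],"turn":[0,0,0],"claw":4.5},{"linear":[0,0,0],"turn":[0,0,0],"claw":4.5}]'
python3 - <<'E'
from go import *
import cv2
s=robot.get_state();print(s["eef_pos"],s["qpos"])
R=Rdown([0,1,0]); plan(None,Rdown([1,0,0]));plan(None,Rdown([-1,0,0]))
w=robot.snapshot("wrist");s=robot.snapshot("scene")
for n,c in(("w5",w),("s5",s)):np.savez(n+".npz",**{k:c[k] for k in("image","K","position","rotation")})
o=np.zeros((600,800,3),np.uint8);o[:480,:480]=w["image"][:,160:]
o[:400,480:]=cv2.resize(s["image"][190:320,320:424],(320,400),interpolation=cv2.INTER_CUBIC)
cv2.imwrite("pics/m5.png",o)
E
```

```text
time: 10.25
eef_pos: [0.5071, -0.1512, 0.2381]
eef_rot: [[1.0, -0.019, -0.003], [-0.019, -1.0, 0.001], [-0.003, -0.001, -1.0]]
ft_force: [0.8, -0.1, 0.6]
finger_gap: 0.0449
finger_force: 0.0
time: 10.85
eef_pos: [0.51, -0.0318, 0.2577]
eef_rot: [[1.0, -0.018, -0.001], [-0.018, -1.0, -0.0], [-0.001, 0.0, -1.0]]
ft_force: [-0.0, 0.4, -0.4]
finger_gap: 0.0451
finger_force: 0.0
[ 0.51   -0.0318  0.2577] [ 0.1289  0.4013 -0.1701  1.863   0.0858  0.8849 -1.6716]
turn [0.0006 0.0003 1.5716] deg 90.04783758419494
turn [-0.0003  0.0006 -1.57  ] deg 89.95217379981516
```

View pics/m5.png

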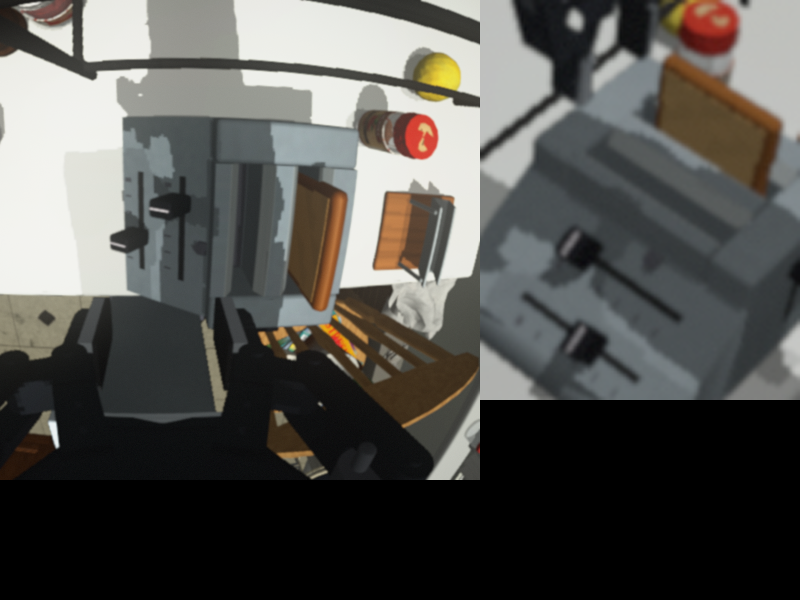

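The slice stands in the rear slot. The upper grip's outer end is at crop (169,206), the lower's at (127,240), and the tab at (198,248). Now I work out the tab and grips along the track, and the move to the upper grip.

```bash
python3 - <<'E'
from go import *
w=dict(np.load("w5.npz"));t=P["t"]
top=np.array([[-22,90,125],[98,90,125],[-22,-90,125],[-100,90,45]])/1e3
U=[[376,122],[516,128],[368,322],[283,117]]
print(projw(w,W(t,top)))
r=least_squares(lambda p:(projw(w,W(p,top))-U).ravel()[:6],t);print("fit",r.x,r.fun)
t=r.x
def onp(uv,h,tt):
    R=Rz(tt[2]);o=R.T@(w["position"]-[tt[0],tt[1],0])*1e3;d=R.T@rayw(w,uv);q=o+d*((E0+n*h-o)@n)/(d@n);return q,(q-E0-n*h)@s
for tt in(P["t"],t):
  for nm,uv,h in(("tab",(358,248),4),("rear grip end",(330,209),35.5),("front",(287,241),35.5),("rear track far",(342.5,178),0),("rear track near",(341.5,279),0),("front near",(302,268),0),("front far",(300,173),0)):
    print(nm,*onp(uv,h,tt))
import cv2
im=w["image"][95:340,265:400];cv2.imwrite("pics/c5.png",cv2.resize(im,None,fx=2.4*1,fy=2.4,interpolation=cv2.INTER_CUBIC))
E
python3 -m inch '[{"linear":[0,-2,-2],"turn":[0,0,-0.14],"claw":4.5},{"linear":[0,0,-1],"turn":[0,0,-0.14],"claw":4.5},{"linear":[0,0,0],"turn":[0,0,0],"claw":4.5}]'
python3 -c "
from station import robot;print(robot.get_state()['qpos'])"
```

```text
[[375.2234 117.6894]
 [519.9062 128.3341]
 [366.1525 330.8477]
 [280.7362 116.7726]]
fit [ 0.5017 -0.0932 -1.5819] [-1.5271 -4.711   3.4198 -1.2615 -0.8256  8.5592]
tab [-29.7379 -21.4148  99.1287] 88.61453666456293
rear grip end [-54.7611  18.8944 120.0617] 80.13612468419939
front [-91.7033 -16.7516  94.1706] 35.018942207683516
rear track far [-43.416   37.3119  84.6572] 69.10550668583666
rear track near [-42.7278 -57.7517  85.1395] 69.94595887698733
front near [-81.1501 -58.3069  58.211 ] 23.021208665929038
front far [-81.5016  37.4317  57.9647] 22.591975805200708
tab [-30.0569 -21.7188  98.9051] 88.2248952184283
rear grip end [-54.7754  18.8732 120.0517] 80.11863970263677
front [-92.0286 -16.551   93.9426] 34.621610265823314
rear track far [-43.2868  37.2166  84.7477] 69.26335403258847
rear track near [-43.3398 -58.069   84.7105] 69.19853089380013
front near [-81.8178 -58.3148  57.7431] 22.205795366666084
front far [-81.3591  37.6445  58.0646] 22.765994640201093
time: 11.25
eef_pos: [0.5114, -0.0126, 0.2891]
eef_rot: [[0.967, 0.257, 0.003], [0.257, -0.967, 0.0], [0.003, 0.0, -1.0]]
ft_force: [-0.3, -0.4, -0.4]
finger_gap: 0.0446
finger_force: 0.0
[ 0.15085452  0.36963441 -0.25001342  1.81879971  0.10899298  0.96377296
 -1.45629709]
```

Track ends come out at y +37 and −58, as they must, so the calibration is good. The tab is at toaster y ≈ −21.5 and the upper grip at about +13. Turn the tool for the pinch.

```bash
python3 -m inch '[{"linear":[0,0,0],"turn":[0,0,-0.143],"claw":5},{"linear":[0,0,0],"turn":[0,0,-0.143],"claw":5},{"linear":[0,0,0],"turn":[0,0,-0.143],"claw":5},{"linear":[0,0,0],"turn":[0,0,-0.143],"claw":5},{"linear":[0,0,0],"turn":[0,0,-0.143],"claw":5},{"linear":[0,0,0],"turn":[0,0,-0.143],"claw":5},{"linear":[0,0,0],"turn":[0,0,-0.143],"claw":5},{"linear":[0,0,0],"turn":[0,0,-0.143],"claw":5}]'
python3 -m inch '[{"linear":[0,0,0],"turn":[0,0,-0.143],"claw":5},{"linear":[0,0,0],"turn":[0,0,0],"claw":5},{"linear":[0,0,0],"turn":[0,0,0],"claw":5}]'
python3 - <<'E'
from go import *
P["t"][:]=[.5013,-.0931,-1.587]
R=Rdown([-1,0,0])
for z in(150,96):
  g=W(P["t"],np.array([-60,13,z])/1e3)[0];print(g);plan(g,R)
E
```

```text
time: 12.05
eef_pos: [0.51, -0.0134, 0.287]
eef_rot: [[0.166, 0.986, -0.002], [0.986, -0.166, -0.0], [-0.0, -0.002, -1.0]]
ft_force: [0.3, 0.2, -0.7]
finger_gap: 0.0505
finger_force: 0.0
time: 12.35
eef_pos: [0.5101, -0.0127, 0.2873]
eef_rot: [[0.03, 1.0, -0.001], [1.0, -0.03, 0.0], [0.0, -0.001, -1.0]]
ft_force: [-0.1, 0.8, -0.1]
finger_gap: 0.0502
finger_force: 0.0
[ 0.5153 -0.0333  0.15  ]
turn [-0.0013 -0.0003 -0.0139] deg 0.8007220704667719
shift cm turned [-2.0486  0.5464 13.7294] | unturned [-2.0444  0.5924 13.7281]
[ 0.5153 -0.0333  0.096 ]
turn [-0.0013 -0.0003 -0.0139] deg 0.8007220704667719
shift cm turned [-2.0486  0.5464 19.1294] | unturned [-2.0458  0.5993 19.1281]
```

```bash
python3 -m inch '[{"linear":[-1,0.3,3],"turn":[0,0,-0.014],"claw":5},{"linear":[-1,0.25,4],"turn":[0,0,0],"claw":5},{"linear":[0,0,4],"turn":[0,0,0],"claw":5},{"linear":[0,0,3],"turn":[0,0,0],"claw":5},{"linear":[0,0,2],"turn":[0,0,0],"claw":5},{"linear":[0,0,1],"turn":[0,0,0],"claw":5},{"linear":[0,0,0],"turn":[0,0,0],"claw":5}]'
python3 -m inch '[{"linear":[0,0,1],"turn":[0,0,0],"claw":5},{"linear":[0,0,1],"turn":[0,0,0],"claw":5},{"linear":[0,0,0],"turn":[0,0,0],"claw":5}]'
python3 -m inch '[{"linear":[0,0,0],"turn":[0,0,0],"claw":3},{"linear":[0,0,0],"turn":[0,0,0],"claw":1},{"linear":[0,0,0],"turn":[0,0,0],"claw":0.8},{"linear":[0,0,0],"turn":[0,0,0],"claw":0.8},{"linear":[0,0,0],"turn":[0,0,0],"claw":0.8},{"linear":[0,0,0],"turn":[0,0,0],"claw":0.8}]' 20
```

```text
time: 13.05
eef_pos: [0.5149, -0.0317, 0.1169]
eef_rot: [[0.011, 1.0, -0.002], [1.0, -0.011, 0.0], [0.0, -0.002, -1.0]]
ft_force: [0.2, -0.0, 1.0]
finger_gap: 0.0501
finger_force: 0.0
time: 13.35
eef_pos: [0.5151, -0.0316, 0.0973]
eef_rot: [[0.009, 1.0, -0.001], [1.0, -0.009, 0.0], [0.0, -0.001, -1.0]]
ft_force: [0.3, 0.0, 0.0]
finger_gap: 0.0501
finger_force: 0.0
time: 13.95
eef_pos: [0.5165, -0.0313, 0.0985]
eef_rot: [[0.009, 1.0, 0.002], [1.0, -0.009, 0.001], [0.001, 0.002, -1.0]]
ft_force: [1.1, -0.0, 5.7]
finger_gap: 0.0154
finger_force: 23.3
```

```bash
python3 -m inch '[{"linear":[0,-0.6,0],"turn":[0,0,0],"claw":0.8},{"linear":[0,-0.8,0],"turn":[0,0,0],"claw":0.8},{"linear":[0,-0.8,0],"turn":[0,0,0],"claw":0.8},{"linear":[0,-0.8,0],"turn":[0,0,0],"claw":0.8},{"linear":[0,-0.5,0],"turn":[0,0,0],"claw":0.8},{"linear":[0,0,0],"turn":[0,0,0],"claw":0.8},{"linear":[0,0,0],"turn":[0,0,0],"claw":0.8}]'
```

```text
time: 14.65
eef_pos: [0.4801, -0.0306, 0.0985]
eef_rot: [[0.009, 1.0, -0.0], [1.0, -0.009, 0.001], [0.001, -0.0, -1.0]]
ft_force: [-0.3, 1.1, 8.7]
finger_gap: 0.0157
finger_force: 23.8
```

Upper grip is at toaster y ≈ −22 mm. Release, rise, and go to the lower grip.

```bash
python3 -m inch '[{"linear":[0,0,0],"turn":[0,0,0],"claw":3},{"linear":[0,0,0],"turn":[0,0,0],"claw":5},{"linear":[0,0,0],"turn":[0,0,0],"claw":5},{"linear":[0,0,-2],"turn":[0,0,0],"claw":5},{"linear":[0,0,-4],"turn":[0,0,0],"claw":5},{"linear":[0,0,-1],"turn":[0,0,0],"claw":5},{"linear":[0,0,0],"turn":[0,0,0],"claw":5}]'
python3 - <<'E'
from go import *
P["t"][:]=[.5013,-.0931,-1.587]
plan(W(P["t"],np.array([-101,-24.5,72])/1e3)[0],Rdown([-1,0,0]))
import cv2
w=robot.snapshot("wrist");np.savez("w6.npz",**{k:w[k] for k in("image","K","position","rotation")})
# predicted pixels of tab top, rear & front grip ends
t=P["t"];print(projw(w,W(t,np.array([panel(88.5,-21.5,4),panel(68,-22,35.5),panel(22,-24.5,35.5)])/1e3)))
E
```

```text
time: 15.35
eef_pos: [0.4815, -0.0314, 0.1692]
eef_rot: [[0.009, 1.0, 0.003], [1.0, -0.009, 0.0], [0.0, 0.003, -1.0]]
ft_force: [0.5, -1.0, -1.0]
finger_gap: 0.0499
finger_force: 0.0
turn [ 0.003  -0.0002  0.0069] deg 0.4283256668831236
shift cm turned [ 3.9586 -0.3719  9.7155] | unturned [ 3.9594 -0.3735  9.7151]
[[320.3372 298.7953]
 [319.7092 257.081 ]
 [316.0303 183.9088]]
```

```bash
python3 -m inch '[{"linear":[2,-0.2,0],"turn":[0,0,0.007],"claw":5},{"linear":[2,-0.15,0],"turn":[0,0,0],"claw":5},{"linear":[0,0,3],"turn":[0,0,0],"claw":5},{"linear":[0,0,3],"turn":[0,0,0],"claw":5},{"linear":[0,0,1.5],"turn":[0,0,0],"claw":5},{"linear":[0,0,1.2],"turn":[0,0,0],"claw":5},{"linear":[0,0,1],"turn":[0,0,0],"claw":5},{"linear":[0,0,0],"turn":[0,0,0],"claw":5}]'
python3 -m inch '[{"linear":[0,0,0],"turn":[0,0,0],"claw":3},{"linear":[0,0,0],"turn":[0,0,0],"claw":1},{"linear":[0,0,0],"turn":[0,0,0],"claw":0.8},{"linear":[0,0,0],"turn":[0,0,0],"claw":0.8},{"linear":[0,0,0],"turn":[0,0,0],"claw":0.8},{"linear":[0,0,0],"turn":[0,0,0],"claw":0.8}]' 20
```

```text
time: 16.2
eef_pos: [0.4766, 0.0089, 0.0696]
eef_rot: [[0.016, 1.0, -0.003], [1.0, -0.016, 0.0], [0.0, -0.003, -1.0]]
ft_force: [-0.2, 0.7, -0.4]
finger_gap: 0.0504
finger_force: 0.0
time: 16.8
eef_pos: [0.4786, 0.009, 0.0717]
eef_rot: [[0.016, 1.0, 0.002], [1.0, -0.016, 0.001], [0.001, 0.002, -1.0]]
ft_force: [0.1, -0.8, 5.4]
finger_gap: 0.0151
finger_force: 23.5
```

```bash
python3 -m inch '[{"linear":[0,0.8,0],"turn":[0,0,0],"claw":0.8},{"linear":[0,1,0],"turn":[0,0,0],"claw":0.8},{"linear":[0,1,0],"turn":[0,0,0],"claw":0.8},{"linear":[0,1,0],"turn":[0,0,0],"claw":0.8},{"linear":[0,0.8,0],"turn":[0,0,0],"claw":0.8},{"linear":[0,0.5,0],"turn":[0,0,0],"claw":0.8},{"linear":[0,0.3,0],"turn":[0,0,0],"claw":0.8},{"linear":[0,0,0],"turn":[0,0,0],"claw":0.8}]'
python3 -m inch '[{"linear":[0,0.2,0],"turn":[0,0,0],"claw":0.8},{"linear":[0,0,0],"turn":[0,0,0],"claw":0.8}]'
```

```text
time: 17.6
eef_pos: [0.5321, 0.0079, 0.0718]
eef_rot: [[0.016, 1.0, 0.001], [1.0, -0.016, 0.0], [0.0, 0.001, -1.0]]
ft_force: [-0.3, -0.7, 6.7]
finger_gap: 0.0153
finger_force: 23.6
time: 17.8
eef_pos: [0.5332, 0.0079, 0.0717]
eef_rot: [[0.016, 1.0, -0.001], [1.0, -0.016, -0.0], [-0.0, -0.001, -1.0]]
ft_force: [-2.3, -0.1, 9.0]
finger_gap: 0.0156
finger_force: 23.9
```

```bash
python3 -m inch '[{"linear":[0,0.2,0],"turn":[0,0,0],"claw":0.8},{"linear":[0,0,0],"turn":[0,0,0],"claw":0.8}]'
```

```text
time: 18.0
eef_pos: [0.5332, 0.0079, 0.0717]
eef_rot: [[0.016, 1.0, -0.004], [1.0, -0.016, -0.001], [-0.001, -0.004, -1.0]]
ft_force: [-6.1, 0.8, 12.8]
finger_gap: 0.0156
finger_force: 24.3
```

The slider is at its stop, exactly where the toaster fit puts it. Release, rise and check.

```bash
python3 -m inch '[{"linear":[0,-0.3,0],"turn":[0,0,0],"claw":3},{"linear":[0,0,0],"turn":[0,0,0],"claw":5},{"linear":[0,0,0],"turn":[0,0,0],"claw":5},{"linear":[0,0,-3],"turn":[0,0,0],"claw":5},{"linear":[0,0,-5],"turn":[0,0,0],"claw":5},{"linear":[0,0,-5],"turn":[0,0,0],"claw":5},{"linear":[0,-4,-2],"turn":[0,0,0],"claw":5},{"linear":[0,-4,0],"turn":[0,0,0],"claw":5}]'
python3 -m inch '[{"linear":[-4,0,0],"turn":[0,0,0],"claw":5},{"linear":[-4,0,-2],"turn":[0,0,0],"claw":5},{"linear":[0,0,0],"turn":[0,0,0],"claw":5},{"linear":[0,0,0],"turn":[0,0,0],"claw":5}]'
python3 - <<'E'
from go import *
import cv2
w=robot.snapshot("wrist");s=robot.snapshot("scene");t=[.5013,-.0931,-1.587]
for n,c in(("w7",w),("s7",s)):np.savez(n+".npz",**{k:c[k] for k in("image","K","position","rotation")})
A=np.array([panel(88.5,-21.5,4),panel(68,-22.3,35.5),panel(22,30,35.5)])/1e3
pw=projw(w,W(t,A));print(pw,proj(s,W(t,A)));x,y=np.clip((pw[0]-[120,130]).astype(int),0,[400,220]);print(x,y)
o=np.zeros((600,800,3),np.uint8);o[:520,:480]=cv2.resize(w["image"][y:y+260,x:x+240],(480,520),interpolation=cv2.INTER_CUBIC)
o[:400,480:]=cv2.resize(s["image"][190:320,320:424],(320,400),interpolation=cv2.INTER_CUBIC)
cv2.imwrite("pics/m7.png",o);print(robot.get_state()["eef_pos"])
E
```

```text
time: 18.8
eef_pos: [0.4546, 0.0099, 0.2238]
eef_rot: [[0.017, 1.0, 0.007], [1.0, -0.017, 0.001], [0.001, 0.007, -1.0]]
ft_force: [-0.4, 0.2, 0.1]
finger_gap: 0.0504
finger_force: 0.0
time: 19.2
eef_pos: [0.4516, -0.0717, 0.2412]
eef_rot: [[0.019, 1.0, 0.001], [1.0, -0.019, 0.0], [0.0, 0.001, -1.0]]
ft_force: [0.0, 0.1, -0.8]
finger_gap: 0.0501
finger_force: 0.0
[[357.7734 209.3371]
 [359.423  168.3662]
 [420.9809 119.23  ]] [[375.0423 273.6958]
 [364.5627 279.5424]
 [330.3157 284.4003]]
237 79
[ 0.4513 -0.0697  0.2407]
```

View pics/m7.png

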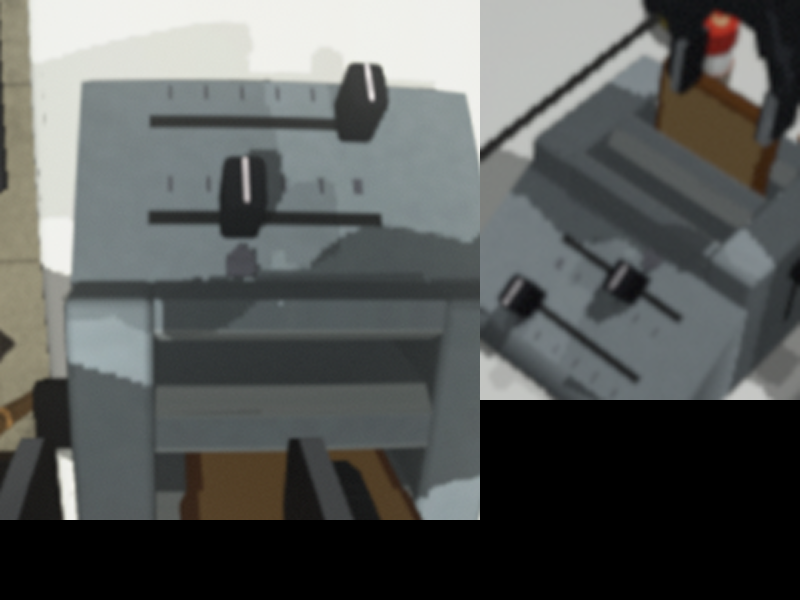

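The wrist view shows the tab at crop (241,261), as predicted, and the upper grip's white line at (245,180), also as predicted. So they line up to about 1 mm. The lower grip is at the off end, the slice stands in its slot, and the gripper is clear.

```bash
python3 -c "
from station import robot;print(robot.job_done())"
```

```text
the job is handed in; nothing more can be done
None
```

The job is handed in, with no verdict returned: the slice stands on the floor of the slot farther from the panel, the upper grip lines up with the tab to about 1 mm, and the lower slider is at its off stop; simulated time was about 19 s.

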